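# Walk the dry bath round to the stop rail

### The arm

A 6-joint arm with a two-finger parallel gripper is mounted at the origin on the work surface. World frame = base frame: x ahead of the robot, y to its left, z up, the work surface at z = 0. Lengths are in m, angles in rad, forces in N, time in s.
With the tool pointing down it reaches from about 0.25 to 0.725 m from the base axis. Payload 4 kg.
Tool frame: the origin (TCP) lies midway between the tips of the shut fingers; the grasp point (between the pads) lies 19 mm behind it; z points along the fingers, y is the line along which they close (so a half turn about z gives the same grasp; the last joint's range is limited). The gripper opens to 85 mm and grips with 20 to 120 N. Pads are 22 mm wide; open, the fingers measure 114 mm over their backs; the gripper's body (76 mm by 85 mm) begins 54 mm behind the grasp point. The pads swing forward as they close: fully open they stand 13 mm farther back than shut.
Start: joints at [1.254, 0.241, 0.005, 1.335, 0, 1.571], TCP at [0.156, 0.475, 0.231] pointing down, gripper open.
Joint ranges: [-2.72, 2.72], [-1.05, 1.87], [-1.09, 1.28], [-1.99, 2.15], [-1.42, 1.44], [-3.14, 3.14]. Speed limits (rad/s): [2.79, 2.79, 3.14, 3.14, 3.14, 3.14].

### API

Orientations are given as a unit quaternion [x, y, z, w].
In Python, from workcell import get_obs, camera, job_done, silhouettes gives the robot as it stands. The module is installed in compiled form; this text tells all that it offers.
- The arm moves only by the tool drive_tool, never from a script. Its argument "increments" is a list of rows, each a list of 3 entries, a list of its own where there are three numbers: the shift along the world's x, y, z in mm, then the turn, a rotation vector about the world's x, y, z in degrees, then the opening, from 0 (shut) to 1 (fully open). A call has 1 to 8 rows; each row shifts and turns the commanded pose from where the row before left it; what a row does not reach is not made up. A row lasts 1/12 s, in which the tool goes at most 41.7 mm and 7.16 degrees, less where a joint would pass 70% of its speed; a pose out of reach is approached as far as the arm can. A call is refused whole if a number of a shift passes 41.7 or a number of a turn 7.16, either way. A call with a gripper value outside its range is refused whole. The fingers move at their own pace and stop on an object; the grip force is fixed at half the most. Time passes only in rows, so rows that do not move let the fingers close. It gives the time, the measured TCP pose, the force, the opening and the grip force at its end, in the units of the state.
- get_obs(): the state, without advancing time (a new reading comes with each control period).
- camera(name): name is "scene" or "top" or "wrist"; returns a dict with "image" (400x640x3 uint8, red, green, blue), "K" (3x3 intrinsics, pixels), "view" (4x4, takes a point from world to camera coordinates). Camera axes: x right, y down, z forward; pixel columns grow to the right and rows downward; lengths in m; the calibration is good to about 2 mm. A picture is of the moment at which its call begins. There is no depth.
- job_done(): hands the job in; it is judged then, once.
Trained networks look in a picture, given as the dict that the camera call returned (one of the last four; its "shot" number tells which), for a name from the list of things; names that differ only in an ending like _2 or _b are one class to them, and where a whole thing is asked for, a point or a joint stands for the part that bears it (a point fixed in the world has none). Each returns a list of dicts, best first, with "conf" (0 to 1); they miss things now and then, are a little off and sometimes report something else, mostly with a low value. They report only what shows in the picture. A call takes as long as a camera call. They do not tell look-alikes from the thing itself.
- silhouettes(query, picture): "region" (400x640 bool, what is visible of it) and "bbox" ([left, top, right, bottom] in pixels, round what is visible of it).
The state is a dict: "clock": time; "joint_pos": joint angles; "joint_vel": joint speeds; "tau": joint torques, N m; "eef_pos": TCP position; "tool_rot": TCP orientation; "ft_force": force on the tool from outside, world axes, zero at the start; "ft_torque": the same for the moment, N m; "grip_width": finger opening in m; "grasp_force": force on a finger pad.
Only numpy, scipy, OpenCV 4.12 (cv2) and the standard library are available. Lean on these libraries where they do the work, as an engineer would, in place of code of your own. Each camera call takes 0.05 s, during which the arm holds its last target. There are 200 camera calls.

### The job

The mini dry bath has been left skewed out on the bench with samples in it. Without gripping or lifting it, walk it round and across the bench with pushes of the fingers alone until its back stands flat against the aluminium stop rail, between the two strips of yellow tape, with the display facing away from the rail. Keep it flat on its feet, do not touch the sample tubes, and leave the other things on the bench where they are.

Things in the scene. Friction and masses are not known exactly. Their poses are not given: they have to be found in the camera images.
- bath: Mini dry bath: white case, upright sides, outline 110 mm deep (its x) by 130 mm wide (its y), about 0.7 to 1 kg, on four 8 mm rubber feet at x +/-40, y +/-50 mm; a push of 2 to 8 N slides it. Sides run from 8 to 42 mm above the bench; the rim behind x = -17 mm is 62 mm high. Origin: centre of the outline, on the bench. Its +x points out of its flat back, -x out of its front.
- tubes: Eighteen sample tubes with round coloured caps (14 mm across), snug in 3 x 6 wells of the metal block, sunk within the raised white rim on top of the dry bath (10 mm wide front and back, 16 mm at the sides). The caps stand from 52 to 58 mm above the bench, 4 mm below the rim, over bath x from -5 to +43 and y from -47 to +47 mm. Origin and axes as the bath. Not to be touched.
- display (a point): Middle of the black sloping panel with the blue display, at the front of the dry bath (bath x = -35, y = 0, 50 mm above the bench).
- back_left (a point): Vertical edge of the dry bath where its back meets its +y side (bath x = +55, y = +65 mm), 20 mm above the bench.
- back_right (a point): Vertical edge of the dry bath where its back meets its -y side (bath x = +55, y = -65 mm), 20 mm above the bench.
- rail: Stop rail fixed to the bench: aluminium angle 440 mm long (its y), 30 mm high. Origin: on the bench, mid-length, in the upright face that looks to the robot (the plane x = 0); its +x points through the rail, away from the robot. The job done, the bath points the same way, its origin at rail x = -55 mm, y near 0.
- bay (a point): Middle of the taped bay (rail x = -63 mm, y = 0, on the bench; axes as the rail). Two flat strips of yellow tape, stuck on the bench square to the rail, run from 1 to 126 mm before it; their inner edges are 95 mm to either side of this point (190 mm apart), each strip 18 mm wide.
- reagent: Amber reagent jar with a blue cap, 48 mm in diameter, 85 mm high, standing before the rail beyond one tape strip. Origin at the centre of its underside. Leave it.
- cryobox: Small cryo storage box, blue with a white lid, 58 x 58 x 50 mm high, standing before the rail beyond the other tape strip. Origin at the centre of its underside. Leave it.
- tipbox: Open grey box of yellow pipette tips, 64 (x) x 100 (y) x 44 mm high, at one side of the work. Origin at the centre of its underside. Leave it.
- sanitiser: Pale see-through sanitiser bottle with a white cap, 56 mm in diameter, 105 mm high, at the other side of the work. Origin at the centre of its underside. Leave it.
Mind the look-alikes: they are no part of the job. There is more than one size of the bath; the job needs the smaller.

How it is judged:
By the outcome, as a careful person would: the job done as asked, in the order asked, and still so for the second after the job is handed in, with the robot touching nothing.
It also fails if it takes over 58 s, if anything falls off the work surface, if the arm or the gripper's body presses on something with over 40 N, if the wrist force passes 120 N, or if a joint passes its speed limit or range.

## Working session

There is one attempt and no reset: what is moved stays moved. The work goes in short steps, Python scripts to look and compute and a tool call to move; the robot and the scene stay as the last step left them, time stands still between calls to the robot, and variables do not carry over. Pictures are saved under pics/ and viewed, at most 10 in all, crops included, and the job is handed in when it is done.

Besides the shell and the picture viewer there is one more tool, called after ">>>" as name(argument=value, ...), one argument or row to a line, values as JSON. drive_tool: Moves the arm, as the interface text tells. Its arguments: {"type":"object","properties":{"increments":{"type":"array"}},"required":["increments"]}

```bash
mkdir -p pics; python3 - <<'E'
from workcell import *
import cv2,numpy as np
s=get_obs();print(s['clock'],s['eef_pos'],s['tool_rot'],s['grip_width'])
for n in ['scene','top']:
    p=camera(n);cv2.imwrite(f'pics/{n}0.png',p['image'][:,:,::-1])
    print(n,p['K'].tolist(),np.round(p['view'],4).tolist())
    for q in ['bath','rail','reagent','cryobox','tipbox','sanitiser']:
        print(q,[(round(d['conf'],2),np.round(d['bbox']).tolist()) for d in silhouettes(q,p)])
E
```

```text
0.0 [0.15555663 0.47449444 0.23039642] [ 1.57749642e-01  9.87478550e-01 -1.06493702e-03 -1.73143690e-04] 0.08544318270398858
scene [[492.5046771365724, 0.0, 312.23844919168477], [0.0, 492.5046771365724, 195.39300882937675], [0.0, 0.0, 1.0]] [[0.8278, 0.561, 0.0019, -0.4221], [0.3656, -0.5369, -0.7603, -0.1514], [-0.4255, 0.63, -0.6496, 1.2876], [0.0, 0.0, 0.0, 1.0]]
bath [(0.95, [156.0, 162.0, 266.0, 234.0]), (0.74, [300.0, 156.0, 377.0, 225.0])]
rail [(0.56, [317.0, 177.0, 441.0, 335.0])]
reagent [(0.85, [318.0, 253.0, 347.0, 304.0]), (0.27, [316.0, 179.0, 443.0, 337.0])]
cryobox [(0.85, [384.0, 165.0, 421.0, 203.0])]
tipbox [(0.86, [347.0, 113.0, 390.0, 149.0])]
sanitiser [(0.63, [189.0, 260.0, 223.0, 314.0])]
top [[365.3267661835536, 0.0, 322.8625467231462], [0.0, 365.3267661835536, 203.21651153847463], [0.0, 0.0, 1.0]] [[0.0015, -1.0, 0.0039, 0.0059], [-0.9893, -0.002, -0.1461, 0.5353], [0.1461, -0.0037, -0.9893, 0.7618], [0.0, 0.0, 0.0, 1.0]]
bath [(0.81, [339.0, 258.0, 428.0, 352.0]), (0.58, [262.0, 170.0, 335.0, 246.0])]
rail [(0.57, [224.0, 113.0, 415.0, 186.0])]
reagent [(0.77, [386.0, 136.0, 410.0, 162.0])]
cryobox [(0.61, [235.0, 142.0, 267.0, 178.0])]
tipbox [(0.19, [226.0, 116.0, 416.0, 186.0])]
sanitiser [(0.62, [451.0, 212.0, 489.0, 239.0])]
```

```bash
python3 - <<'E'
import cv2
a=cv2.imread('pics/top0.png');cv2.imwrite('pics/top0c.png',cv2.resize(a[90:370,160:520],(771,600),interpolation=cv2.INTER_CUBIC))
E
```

```text
(no output)
```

View pics/scene0.png

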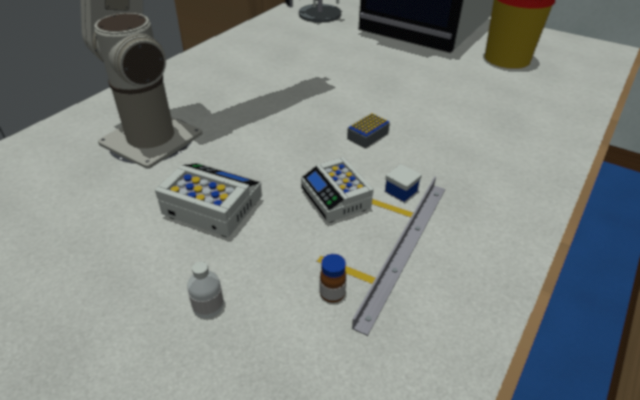

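View pics/top0c.png

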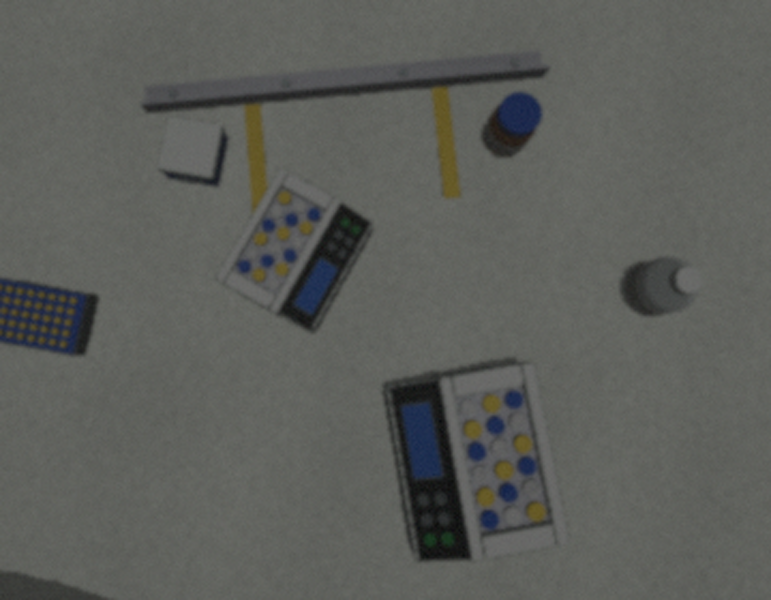

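The picture shows two baths. The large one is at top px (384,305) and the small one at (298,208), with its display at lower right. The job needs the small one. Look-alike candidates are only these two. Next I fit the poses.

```bash
cat > h.py <<'E'
from workcell import *
import cv2,numpy as np
from scipy.optimize import minimize
def box(x0,x1,y0,y1,z0,z1): return np.array([[x,y,z] for x in(x0,x1) for y in(y0,y1) for z in(z0,z1)])/1e3
BATH=np.vstack([box(-17,55,-65,65,6,62),box(-55,-17,-65,65,6,42)])
def proj(p,P):
    q=P@p['view'][:3,:3].T+p['view'][:3,3]; q=q@p['K'].T; return q[:,:2]/q[:,2:]
def place(P,t):
    c,s=np.cos(t[2]),np.sin(t[2]); return P@np.array([[c,-s,0],[s,c,0],[0,0,1]]).T+[t[0],t[1],0]
def hullmask(p,P,S=4):
    h=cv2.convexHull(proj(p,P).astype(np.float32))[:,0]
    m=np.zeros((400*S,640*S),np.uint8); cv2.fillConvexPoly(m,np.round((h+.5)*S-.5).astype(np.int32),1)
    return cv2.resize(m.astype(np.float32),(640,400),interpolation=cv2.INTER_AREA)
def fit(obs,model,t0,extra=None):
    def cost(v):
        t=[v[0]/100,v[1]/100,v[2]/10]
        M=model(v[3:]) if callable(model) else model
        return sum(np.abs(hullmask(p,place(M,t))-r).sum()/r.sum() for p,r in obs)
    v0=np.r_[t0[0]*100,t0[1]*100,t0[2]*10,extra or []]
    sim=np.vstack([v0]+[v0+np.eye(len(v0))[i]*1.0 for i in range(len(v0))])
    o=minimize(cost,v0,method='Nelder-Mead',options=dict(initial_simplex=sim,xatol=.01,fatol=1e-4,maxiter=250))
    v=o.x; return np.r_[v[0]/100,v[1]/100,v[2]/10,v[3:]],o.fun
def floor(p,uv,z=0):
    R,t=p['view'][:3,:3],p['view'][:3,3]; d=R.T@np.linalg.solve(p['K'],[*uv,1]); c=-R.T@t
    return (c+d*(z-c[2])/d[2])
def pick(q,p,xy,z=.03):
    uv=proj(p,np.array([[*xy,z]]))[0]
    L=[d for d in silhouettes(q,p)]
    L=[d for d in L if np.hypot(*(np.array([d['bbox'][0]+d['bbox'][2],d['bbox'][1]+d['bbox'][3]])/2-uv))<45]
    return L[0]['region'].astype(np.float32) if L else None
def bathpose(xy,yaw,cams=('top','scene')):
    obs=[]
    for n in cams:
        p=camera(n); r=pick('bath',p,xy)
        if r is not None: obs.append((p,r))
    return fit(obs,BATH,[*xy,yaw]),len(obs)
E
cat > a.py <<'E'
from h import *
ps=[camera('top'),camera('scene')]
b0=floor(ps[0],(298,208),.05); print('b0',b0)
for sel in ([0],[1],[0,1]):
    obs=[(ps[i],pick('bath',ps[i],b0[:2])) for i in sel]
    t,f=fit(obs,BATH,[b0[0],b0[1],1.05]); print('bath',sel,np.round(t[:2]*1e3,1),np.degrees(t[2]).round(1),round(f,3))
r0=floor(ps[0],(320,150)); print('r0',r0)
for sel in ([0],[1],[0,1]):
    obs=[(ps[i],silhouettes('rail',ps[i])[0]['region'].astype(np.float32)) for i in sel]
    t,f=fit(obs,lambda e:box(0,e[0]*10,-220,220,0,30),[r0[0],r0[1],.08],[2.]); print('rail',sel,np.round(t[:2]*1e3,1),np.degrees(t[2]).round(2),t[3:],round(f,3))
for n,p in zip('ts',ps):
    h=cv2.cvtColor(p['image'],cv2.COLOR_RGB2HSV); m=cv2.inRange(h,(18,90,60),(35,255,255)); k,l,s,c=cv2.connectedComponentsWithStats(m)
    for i in range(1,k):
        if s[i,4]>60:
            yx=np.argwhere(l==i)[:,::-1]; F=np.array([floor(p,u)[:2] for u in yx]); (ce,sz,an)=cv2.minAreaRect((F*1e3).astype(np.float32)); print(n,np.round(ce),np.round(sz),round(an,1))
for q,z in [('reagent',.04),('cryobox',.025),('tipbox',.02),('sanitiser',.05)]:
    for p in ps:
        d=silhouettes(q,p)
        if d: b=d[0]['bbox']; print(q,round(d[0]['conf'],2),np.round(floor(p,((b[0]+b[2])/2,(b[1]+b[3])/2),z)[:2]*1e3))
E
python3 a.py
```

```text
b0 [0.52319249 0.06053783 0.05      ]
bath [0] [525.3  62. ] 60.5 0.024
bath [1] [530.5  61.6] 60.7 0.06
bath [0, 1] [526.7  62.1] 60.6 0.106
r0 [0.66765127 0.013621   0.        ]
rail [0] [726.1   8.4] 5.49 [-1.89950025] 0.302
rail [1] [664.1  19.3] 23.18 [-0.01778599] 1.003
rail [0, 1] [679.2  11.5] 19.3 [0.00333448] 2.093
t [655. -98.] [125.  17.] 5.6
t [638. 109.] [118.  17.] 5.4
s [-426.  712.] [288. 490.] 47.9
s [ 575. 1242.] [224. 638.] 11.8
s [436. 385.] [83. 49.] 79.8
s [645. 108.] [95. 17.] 5.6
s [682. -97.] [60. 17.] 6.6
s [1140.   13.] [ 24. 201.] 1.1
reagent 0.93 [ 661. -162.]
reagent 0.87 [ 665. -163.]
cryobox 0.97 [635. 173.]
cryobox 0.9 [637. 175.]
tipbox 0.65 [460. 328.]
tipbox 0.71 [467. 329.]
sanitiser 0.77 [ 483. -304.]
sanitiser 0.62 [ 500. -309.]
```

Small bath: (526, 62), yaw 60.5°. The tape strips (spacing 207.6 mm, expected 208) give a rail yaw of 5.6° and a bath target of about (653, 6). I'll push the +y side near the back to turn it clockwise.

>>> drive_tool(
  increments=[
    [[33,-36,-5],[0,0,0],0],
    [[33,-36,-5],[0,0,0],0],
    [[33,-36,-5],[0,0,0],0],
    [[33,-36,-5],[0,0,0],0],
    [[33,-36,-5],[0,0,0],0],
    [[33,-36,-5],[0,0,0],0],
    [[33,-36,-5],[0,0,0],0],
    [[33,-36,-5],[0,0,0],0],
  ],
)

```text
clock: 2.27
eef_pos: [0.3809, 0.229, 0.1975]
tool_rot: [0.158, 0.987, 0.0, 0.0]
ft_force: [0.3, 0.0, -0.2]
grip_width: -0.0003
grasp_force: 0.0
```

```bash
python3 - <<'E'
from h import *
s=get_obs();print(s['clock'],s['eef_pos'],s['tool_rot'],s['grip_width'],s['ft_force'])
p=camera('top');d=[x for x in silhouettes('bath',p)]
im=p['image'][90:370,160:520,::-1].copy();cv2.imwrite('pics/t1.png',cv2.resize(im,(771,600)))
E
```

```text
2.2667 [0.38090984 0.22903605 0.19748777] [1.57648763e-01 9.87495130e-01 3.46591349e-04 3.41229047e-04] -0.00033430544925638174 [ 0.32220956  0.02472279 -0.24909947]
```

View pics/t1.png

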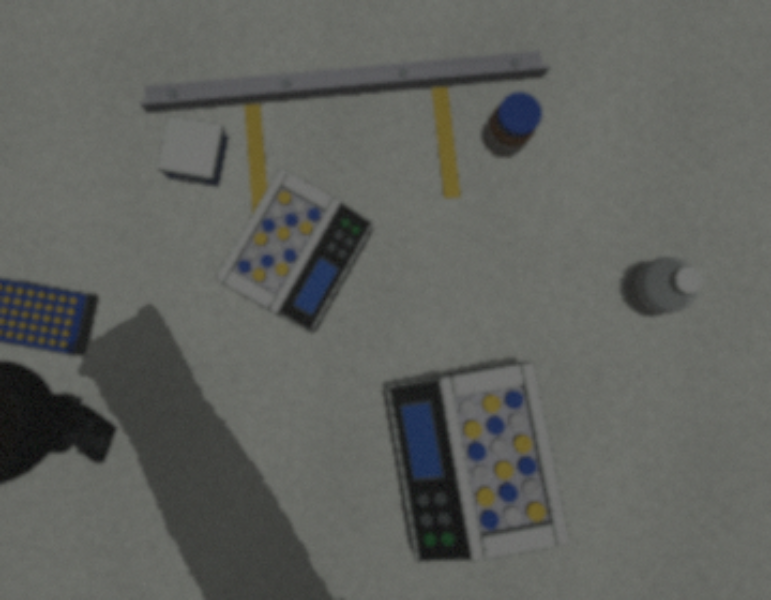

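>>> drive_tool(
  increments=[
    [[10,-10,-20],[0,0,0],0],
    [[10,-10,-20],[0,0,0],0],
    [[10,-10,-20],[0,0,0],0],
    [[0,0,0],[0,0,0],0],
  ],
)

```text
clock: 2.7
eef_pos: [0.4084, 0.1989, 0.134]
tool_rot: [0.159, 0.987, -0.002, -0.002]
ft_force: [-1.3, -0.1, 0.0]
grip_width: 0.0003
grasp_force: 0.0
```

>>> drive_tool(
  increments=[
    [[17,-17,-25],[0,0,0],0],
    [[17,-17,-25],[0,0,0],0],
    [[17,-17,-20],[0,0,0],0],
    [[0,0,-20],[0,0,0],0],
    [[0,0,-19],[0,0,0],0],
    [[0,0,0],[0,0,0],0],
  ],
)

```text
clock: 3.2
eef_pos: [0.4581, 0.1496, 0.0257]
tool_rot: [0.158, 0.987, -0.001, -0.003]
ft_force: [-1.0, 0.0, 0.3]
grip_width: -0.0001
grasp_force: 0.0
```

>>> drive_tool(
  increments=[
    [[9,-5,0],[0,0,0],0],
    [[9,-5,0],[0,0,0],0],
    [[8,-5,0],[0,0,0],0],
    [[8,-5,0],[0,0,0],0],
    [[8,-6,0],[0,0,0],0],
    [[8,-6,0],[0,0,0],0],
    [[8,-6,0],[0,0,0],0],
    [[0,0,0],[0,0,0],0],
  ],
)

```text
clock: 3.87
eef_pos: [0.522, 0.1112, 0.03]
tool_rot: [0.158, 0.987, 0.001, 0.002]
ft_force: [0.4, 0.3, 0.7]
grip_width: 0.0004
grasp_force: 0.0
```

```bash
python3 - <<'E'
from h import *
p=camera('scene');q=camera('top')
im=np.vstack([q['image'][100:280,180:500],p['image'][110:290,190:510]])[:,:,::-1];cv2.imwrite('pics/t2.png',cv2.resize(im,None,fx=1.6,fy=1.6))
for c in('top','scene'):
    try:
        (t,f),n=bathpose((.545,.04),.8,(c,));print(c,np.round(t[:2]*1e3),np.degrees(t[2]).round(1),round(f,3))
    except Exception as e: print(c,e)
E
```

```text
top [551.  27.] 50.5 0.128
scene [556.  28.] 49.4 0.036
```

View pics/t2.png

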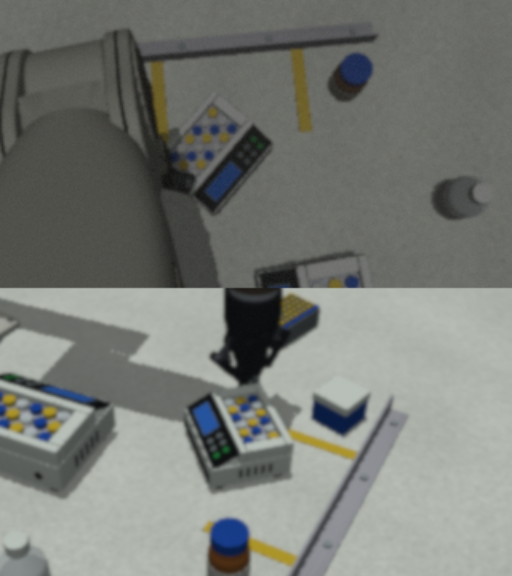

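The scene view shows the bath at about (551, 28), yaw 49.5°, flat on its feet with the finger at its +y side. I'll give one more short side push, then back off.

>>> drive_tool(
  increments=[
    [[8,-6,0],[0,0,0],0],
    [[8,-6,0],[0,0,0],0],
    [[8,-6,0],[0,0,0],0],
    [[7,-7,0],[0,0,0],0],
    [[0,0,0],[0,0,0],0],
    [[-20,15,10],[0,0,0],0],
    [[-20,15,20],[0,0,0],0],
  ],
)

```text
clock: 4.75
eef_pos: [0.5089, 0.1148, 0.0562]
tool_rot: [0.16, 0.987, -0.002, -0.002]
ft_force: [-0.1, 0.7, 0.2]
grip_width: 0.0001
grasp_force: 0.0
```

```bash
cat > m.py <<'E'
import sys
from h import *
x,y,a=map(float,sys.argv[1:4])
for c in sys.argv[4:]:
    try:
        (t,f),n=bathpose((x,y),a,(c,));print(c,np.round(t[:2]*1e3,1),np.degrees(t[2]).round(1),round(f,3))
    except Exception as e: print(c,e)
s=get_obs();print(s['clock'],np.round(s['eef_pos']*1e3))
E
python3 m.py .57 .01 .7 scene top
```

```text
scene [5.727e+02 3.000e-01] 38.2 0.06
top [570.  10.] 40.1 0.0
4.95 [511. 116.  59.]
```

>>> drive_tool(
  increments=[
    [[-15,0,30],[0,0,6],0],
    [[-15,-20,10],[0,0,6],0],
    [[-11,-28,0],[0,0,6],0],
    [[-5,-28,0],[0,0,6],0],
    [[0,-28,0],[0,0,0],0],
    [[0,-28,0],[0,0,0],0],
    [[0,0,-35],[0,0,0],0],
    [[0,0,-30],[0,0,0],0],
  ],
)

```text
clock: 5.62
eef_pos: [0.4665, -0.0182, 0.0336]
tool_rot: [-0.049, 0.999, -0.001, 0.003]
ft_force: [0.0, 0.3, -1.5]
grip_width: 0.0001
grasp_force: 0.0
```

```bash
python3 m.py .57 .00 .67 scene top
```

```text
scene [5.735e+02 1.000e-01] 40.0 0.045
top [572.    1.7] 39.3 1.938
5.8167 [463. -16.  33.]
```

>>> drive_tool(
  increments=[
    [[9,8,-4],[0,0,0],0],
    [[9,7,0],[0,0,0],0],
    [[9,5,0],[0,0,0],0],
    [[9,4,0],[0,0,0],0],
    [[9,3,0],[0,0,0],0],
    [[9,3,0],[0,0,0],0],
    [[0,0,0],[0,0,0],0],
  ],
)

```text
clock: 6.4
eef_pos: [0.5202, 0.0163, 0.0301]
tool_rot: [-0.052, 0.999, 0.0, 0.001]
ft_force: [-1.0, -0.5, -0.2]
grip_width: 0.0002
grasp_force: 0.2
```

```bash
python3 m.py .59 .01 .5 scene
```

```text
scene [605.9   4.7] 28.6 0.046
6.5 [520.  16.  30.]
```

>>> drive_tool(
  increments=[
    [[-20,-10,0],[0,0,0],0],
    [[-5,0,30],[0,0,0],0],
    [[0,20,30],[0,0,0],0],
    [[10,35,10],[0,0,0],0],
    [[30,30,0],[0,0,0],0],
    [[35,20,0],[0,0,0],0],
    [[26,0,0],[0,0,0],0],
    [[0,0,-30],[0,0,0],0],
  ],
)

```text
clock: 7.17
eef_pos: [0.6052, 0.1125, 0.0768]
tool_rot: [-0.052, 0.999, 0.001, 0.011]
ft_force: [1.6, 0.6, 1.3]
grip_width: 0.0001
grasp_force: 0.0
```

```bash
python3 m.py .606 .005 .5 scene top
```

```text
scene [606.    4.6] 28.7 0.047
top [601.8   3.9] 30.4 0.093
7.3667 [592. 109.  69.]
```

>>> drive_tool(
  increments=[
    [[4,2,-20],[0,0,0],0],
    [[0,0,-20],[0,0,0],0],
    [[4,-8,0],[0,0,0],0],
    [[4,-8,0],[0,0,0],0],
    [[4,-8,0],[0,0,0],0],
    [[4,-8,0],[0,0,0],0],
    [[4,-8,0],[0,0,0],0],
    [[0,0,0],[0,0,0],0],
  ],
)

```text
clock: 8.03
eef_pos: [0.6194, 0.069, 0.0309]
tool_rot: [-0.05, 0.999, -0.0, 0.002]
ft_force: [-0.7, -0.0, -0.2]
grip_width: -0.0001
grasp_force: 0.0
```

```bash
python3 m.py .61 -.01 .45 scene
```

```text
scene [611.8 -21.3] 20.7 0.042
8.1333 [618.  70.  30.]
```

>>> drive_tool(
  increments=[
    [[-8,18,5],[0,0,0],0],
    [[-10,5,30],[0,0,0],0],
    [[-25,0,30],[0,0,0],0],
    [[-35,-15,0],[0,0,0],0],
    [[-30,-28,0],[0,0,0],0],
    [[-4,-30,0],[0,0,0],0],
    [[0,-28,0],[0,0,0],0],
    [[0,0,-30],[0,0,0],0],
  ],
)

```text
clock: 8.8
eef_pos: [0.5094, -0.0112, 0.0698]
tool_rot: [-0.049, 0.999, -0.002, 0.006]
ft_force: [0.9, 0.6, -0.4]
grip_width: -0.0002
grasp_force: 0.0
```

>>> drive_tool(
  increments=[
    [[0,0,-20],[0,0,0],0],
    [[0,0,-15],[0,0,0],0],
    [[0,0,0],[0,0,0],0],
  ],
)

```text
clock: 9.05
eef_pos: [0.5024, -0.0074, 0.0267]
tool_rot: [-0.051, 0.999, -0.0, -0.003]
ft_force: [-1.1, -0.7, -0.0]
grip_width: -0.0001
grasp_force: 0.0
```

```bash
python3 m.py .611 -.02 .36 scene top
```

```text
scene [612.  -20.3] 20.8 0.048
top [611. -20.] 20.6 0.0
9.25 [506.  -7.  31.]
```

>>> drive_tool(
  increments=[
    [[8,4,0],[0,0,0],0],
    [[8,4,0],[0,0,0],0],
    [[8,3,0],[0,0,0],0],
    [[9,2,0],[0,0,0],0],
    [[9,2,0],[0,0,0],0],
    [[9,2,0],[0,0,0],0],
    [[0,0,0],[0,0,0],0],
  ],
)

```text
clock: 9.83
eef_pos: [0.5577, 0.0112, 0.0294]
tool_rot: [-0.052, 0.999, 0.0, 0.0]
ft_force: [0.5, 0.9, -0.0]
grip_width: -0.0001
grasp_force: 0.3
```

```bash
python3 m.py .64 -.015 .25 scene top
```

```text
scene [635.2 -22.8] 12.5 0.046
top [640. -15.] 14.3 0.0
10.0333 [557.  10.  29.]
```

>>> drive_tool(
  increments=[
    [[-20,-5,0],[0,0,0],0],
    [[-5,-10,35],[0,0,0],0],
    [[0,-30,35],[0,0,0],0],
    [[10,-38,0],[0,0,0],0],
    [[30,-35,0],[0,0,0],0],
    [[38,-10,0],[0,0,0],0],
    [[0,0,0],[0,0,0],0],
  ],
)

```text
clock: 10.62
eef_pos: [0.6128, -0.1154, 0.0953]
tool_rot: [-0.049, 0.999, -0.001, 0.003]
ft_force: [0.8, 1.1, -0.9]
grip_width: 0.0003
grasp_force: 0.0
```

```bash
python3 m.py .635 -.022 .22 scene top
```

```text
scene [634.8 -22.1] 12.5 0.078
top [629.9 -21.2] 10.9 0.073
10.8167 [ 605. -111.   96.]
```

>>> drive_tool(
  increments=[
    [[6,-14,-20],[0,0,0],0],
    [[0,0,-24],[0,0,0],0],
    [[0,0,-22],[0,0,0],0],
    [[0,0,0],[0,0,0],0],
    [[-2,9,0],[0,0,0],0],
    [[-2,9,0],[0,0,0],0],
    [[-2,9,0],[0,0,0],0],
    [[0,8,0],[0,0,0],0],
  ],
)

```text
clock: 11.48
eef_pos: [0.6066, -0.0903, 0.032]
tool_rot: [-0.051, 0.999, -0.001, 0.001]
ft_force: [-1.2, -4.7, 1.9]
grip_width: -0.0
grasp_force: 2.5
```

```bash
python3 m.py .635 -.01 .2 scene top
```

```text
scene [642.1  -7.8] 11.5 0.118
top [633.   -5.6] 7.2 0.171
11.6833 [607. -89.  31.]
```

>>> drive_tool(
  increments=[
    [[0,8,0],[0,0,0],0],
    [[0,2,0],[0,0,0],0],
    [[0,-15,0],[0,0,0],0],
    [[0,-12,20],[0,0,0],0],
    [[-10,0,35],[0,0,0],0.5],
    [[-35,0,20],[0,0,0],1],
    [[-38,10,0],[0,0,0],1],
    [[-30,20,0],[0,0,0],1],
  ],
)

```text
clock: 12.35
eef_pos: [0.4928, -0.0794, 0.1062]
tool_rot: [-0.049, 0.999, 0.0, 0.001]
ft_force: [-0.7, 0.7, -0.7]
grip_width: 0.0482
grasp_force: 0.0
```

```bash
python3 m.py .635 -.0 .13 scene top
```

```text
scene [6.392e+02 3.000e-01] 6.3 0.043
top [ 6.347e+02 -2.000e-01] 5.9 0.037
12.55 [493. -78. 105.]
```

>>> drive_tool(
  increments=[
    [[7,23,0],[0,0,0],1],
    [[20,23,-10],[0,0,0],1],
    [[16,23,-20],[0,0,0],1],
    [[0,0,-30],[0,0,0],1],
    [[0,0,-28],[0,0,0],1],
    [[0,0,0],[0,0,0],1],
  ],
)

```text
clock: 13.05
eef_pos: [0.5339, -0.0084, 0.0116]
tool_rot: [-0.051, 0.999, 0.001, -0.004]
ft_force: [-1.1, -0.6, -1.8]
grip_width: 0.0856
grasp_force: 0.0
```

>>> drive_tool(
  increments=[
    [[9,1,1],[0,0,0],1],
    [[9,1,1],[0,0,0],1],
    [[9,1,0],[0,0,0],1],
    [[8,1,0],[0,0,0],1],
    [[7,0,0],[0,0,0],1],
    [[6,1,0],[0,0,0],1],
    [[0,0,0],[0,0,0],1],
  ],
)

```text
clock: 13.63
eef_pos: [0.5849, -0.0042, 0.0195]
tool_rot: [-0.051, 0.999, -0.0, -0.0]
ft_force: [-2.4, -1.5, 2.5]
grip_width: 0.0858
grasp_force: 1.3
```

```bash
python3 m.py .655 .003 .1 scene
```

```text
scene [652.5   1.7] 6.5 0.056
13.7333 [585.  -4.  19.]
```

>>> drive_tool(
  increments=[
    [[3,0,0],[0,0,0],1],
    [[3,0,0],[0,0,0],1],
    [[0,0,0],[0,0,0],1],
  ],
)

```text
clock: 13.98
eef_pos: [0.5884, -0.0038, 0.019]
tool_rot: [-0.051, 0.999, 0.0, -0.002]
ft_force: [-7.8, 0.1, 4.9]
grip_width: 0.0857
grasp_force: 3.4
```

>>> drive_tool(
  increments=[
    [[2,0,0],[0,0,0],1],
    [[2,0,0],[0,0,0],1],
    [[0,0,0],[0,0,0],1],
  ],
)

```text
clock: 14.23
eef_pos: [0.5883, -0.0039, 0.0187]
tool_rot: [-0.051, 0.999, 0.0, -0.006]
ft_force: [-15.1, -0.6, 11.1]
grip_width: 0.0852
grasp_force: 7.9
```

>>> drive_tool(
  increments=[
    [[2,0,0],[0,0,0],1],
    [[0,0,0],[0,0,0],1],
    [[0,0,0],[0,0,0],1],
  ],
)

```text
clock: 14.48
eef_pos: [0.5883, -0.004, 0.0184]
tool_rot: [-0.051, 0.999, 0.0, -0.008]
ft_force: [-18.8, -1.0, 13.5]
grip_width: 0.0855
grasp_force: 9.8
```

>>> drive_tool(
  increments=[
    [[-10,-1,0],[0,0,0],1],
    [[-20,-2,0],[0,0,0],1],
    [[-25,-2,10],[0,0,0],1],
    [[-20,0,35],[0,0,0],1],
    [[-30,0,40],[0,0,0],1],
    [[-30,0,40],[0,0,0],1],
    [[0,0,20],[0,0,0],1],
    [[0,0,0],[0,0,0],1],
  ],
)

```text
clock: 15.15
eef_pos: [0.4745, -0.0086, 0.1564]
tool_rot: [-0.051, 0.999, -0.0, 0.006]
ft_force: [0.8, -1.0, 0.5]
grip_width: 0.0853
grasp_force: 0.0
```

```bash
python3 m.py .655 .004 .1 scene top; python3 - <<'E'
from h import *
p=camera('scene');q=camera('top')
im=np.vstack([cv2.resize(q['image'][100:220,210:430],(660,300)),cv2.resize(p['image'][150:346,280:460][:130],(660,300))])[:,:,::-1]
cv2.imwrite('pics/t3.png',im)
E
```

```text
scene [656.3   2. ] 6.5 0.107
top [662.   -6.2] 11.7 7.973
15.35 [472.  -9. 150.]
```

View pics/t3.png

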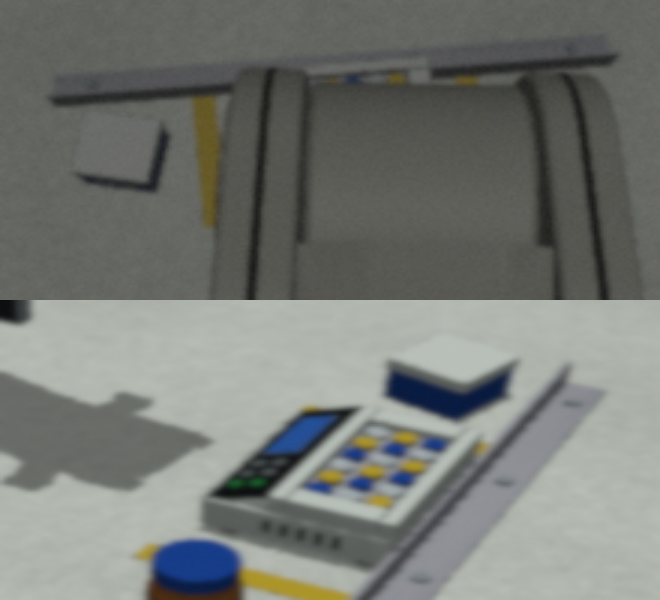

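Bottom half: the back lies along the rail between the tapes, and nothing looks disturbed. I'll clear the arm to get an unobstructed top view.

>>> drive_tool(
  increments=[
    [[-20,30,10],[0,0,0],1],
    [[-20,35,5],[0,0,0],1],
    [[-20,35,5],[0,0,0],1],
    [[-20,35,5],[0,0,0],1],
    [[-20,35,5],[0,0,0],1],
    [[-20,35,5],[0,0,0],1],
    [[-15,35,0],[0,0,0],1],
    [[0,0,0],[0,0,0],1],
  ],
)

```text
clock: 16.12
eef_pos: [0.3338, 0.2366, 0.185]
tool_rot: [-0.056, 0.998, 0.001, -0.001]
ft_force: [0.4, -0.1, -0.3]
grip_width: 0.0854
grasp_force: 0.0
```

```bash
python3 m.py .655 .004 .1 scene top; python3 - <<'E'
from h import *
q=camera('top')
cv2.imwrite('pics/t4.png',cv2.resize(q['image'][110:230,215:415],(800,480),interpolation=cv2.INTER_CUBIC)[:,:,::-1])
for o in ['reagent','cryobox','sanitiser','tipbox']:
    d=silhouettes(o,q); print(o,[np.round(x['bbox']).tolist() for x in d[:1]])
E
```

```text
scene [654.7   2.3] 5.4 0.112
top [651.4   3.3] 6.0 0.03
16.3167 [336. 231. 185.]
reagent [[385.0, 133.0, 412.0, 163.0]]
cryobox [[233.0, 142.0, 267.0, 177.0]]
sanitiser [[450.0, 214.0, 490.0, 241.0]]
tipbox [[152.0, 220.0, 203.0, 255.0]]
```

View pics/t4.png

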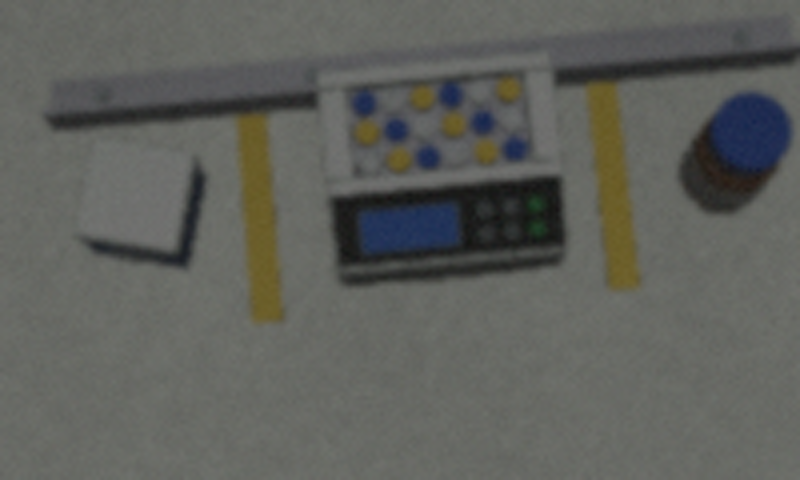

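The top view shows the bath centred between the tapes, its back along the rail at px y≈60–95 and the display toward the robot. The neighbouring objects have not moved. The push stopped dead at 19 N, which confirms rail contact.

```bash
python3 -c "
from workcell import *
print(job_done())"
```

```text
the job is handed in; nothing more can be done
None
```

The job is handed in at about 16 s of the 58 s: the small dry bath stands with its back against the rail, near the middle of the taped bay, display facing away from the rail; the cameras put it within about 3 mm of the target, and the tubes and other bench items were left alone.

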